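Hang the hooked parts bin from the hanger frame

TASK

Three blue parts bins stand on the bench. Pick up the one with the open steel hook and hang it by that hook over the bottom bar of the steel frame hanging from the stand, so that stand, frame and bin form a hanging chain clear of the bench. Let go and leave it hanging quietly; the frame must stay on its stand.

Things in the scene. Friction and masses are not known exactly. Their poses are not given: they have to be found in the camera images.
- carrier: blue bin (0.13 kg) with an open steel hook; stands on the bench. Origin: underside, below the hook; z up, -x to its grip tab (within 15 deg of world -x). Tray x -75 to 70, y +-40, 45 mm high. A steel strap rises at x = -18 mm to the hook. It balances under the hook. Two similar blue bins are not wanted: one's strap ends in a closed square eye, one has no strap. The three swap places.
- carrier_tab (a point): grip point of the carrier: upright blue plate at its front end, 12 mm thick (y), 28 mm long (x), top 95 mm above the bench. This point is 80 mm above the underside, 90 mm from the carrier's origin along its -x. Pinch it across y from above, clear of the tray. Axes as the carrier's.
- carrier_hook (a point): seat in the carrier's hook: centre of an 8 mm bar hung in it; 125 mm straight above the carrier's origin. Hook: upside-down V of 24 mm wide (y) strap, from the strap at x = -18 mm over to a straight tip at x = +18 mm; mouth open downward, 32 mm wide inside. Tip ends 23 mm below this point, top is 10 mm above it. Axes as the carrier's.
- hanger: loose upright frame of 8 mm steel bar on a fixed stand's two prongs; can swing, can lift off. Origin: middle of bottom bar, 185 mm over the bench; z up, y along bars, +x to the post (face at x = 140). Bars z = 0, 83, 136, sides y = +-55 mm. Bring the bin in along +x, yaw as hanger's, hook tip through the lower loop, then lower. Prong tips: x = -25, z = 139 mm. Hung bin clears bench by 60 mm.
There are look-alikes about, which are no part of the job. Leave any pink or yellow look-alike of the carrier alone.

How it is judged:
By the outcome, as a careful person would: the job done as asked, in the order asked, and still so for the second after the job is handed in, with the robot touching nothing.
It also fails if it takes over 48 s, if anything falls off the work surface, if the arm or the gripper's body presses on something with over 40 N, if the wrist force passes 120 N, or if a joint passes its speed limit or range.

ROBOT

A 7-joint arm with a two-finger parallel gripper is mounted at the origin on the work surface. World frame = base frame: x ahead of the robot, y to its left, z up, the work surface at z = 0. Lengths are in mm, angles in rad, forces in N, time in s.
With the tool pointing down it reaches from about 400 to 900 mm from the base axis. Payload 5.6 kg.
Tool frame: the origin (TCP) lies midway between the tips of the shut fingers; the grasp point (between the pads) lies 19 mm behind it; x points along the fingers, y is the direction in which the jaws open and shut, and the axes are right-handed (so a half turn about x gives the same grasp; the last joint's range is limited). The gripper opens to 92 mm and grips with 3 to 60 N. Pads are 20 mm wide; open, the fingers measure 128 mm over their backs; the gripper's body (75 mm by 189 mm) begins 69 mm behind the grasp point.
Start: joints at [-0.043, 0.468, -0.012, 1.603, 0.006, 1.071, -0.056], TCP at [650.007, -0.044, 214.592] pointing down, gripper open.
Joint ranges: [-2.53, 2.53], [-0.31, 2.02], [-1.57, 1.55], [0.28, 2.44], [-1.29, 4.43], [0.15, 1.84], [-2.92, 2.92]. Speed limits (rad/s): [2.57, 2.57, 3.14, 3.14, 3.14, 3.14, 3.14].

INTERFACE

Orientations are given as a rotation vector (axis times angle).
In Python, from cell import robot, grip, kin, viewer gives the robot as it stands. Calls block until the motion is done:
- robot.movep(position, orientation): joint-space move of the TCP to a pose.
- robot.servo_line(position, feed=150, rotation=None): straight line of the TCP; rotation=None keeps the orientation; feed is the mean speed in mm/s.
- robot.goto_joints(angles): joint-space move.
- grip(opening, newtons=None): opening from 0.0 (shut) to 1.0 (fully open); newtons is the grip in N (None keeps the last); returns when the fingers have stopped.
- robot.hold(seconds).
- kin.ik(position, orientation): joint angles nearest the present ones, or None.
- robot.observe(): the state.
- viewer.read_camera(name): name is "scene" or "side" or "wrist"; returns the picture (420x560x3 uint8, red, green, blue); there is no depth.
- viewer.camera_info(name): a dict with "camera_matrix" (3x3 intrinsics, pixels), "R" (3x3) and "t" (3): a world point X has camera coordinates R X + t. Camera axes: x right, y down, z forward; pixel columns grow to the right and rows downward; lengths in mm; the calibration is good to about 2 mm. A picture is of the moment at which its call begins: read the wrist's pose just before it. camera_info takes no time and is no camera call; for the wrist camera it gives the pose at the moment of the call.
A pose or a line that the arm cannot do raises robot.IKError and nothing moves.
- robot.job_done(): hands the job in, once; it reports no verdict.
Trained networks look in the newest picture that a camera, given by its name, has taken for a name from the list of things; names that differ only in an ending like _2 or _b are one class to them, and where a whole thing is asked for, a point or a joint stands for the part that bears it (a point fixed in the world has none). Each returns a list of dicts, best first, with "confidence" (0 to 1); they miss things now and then, are a little off and sometimes report something else, mostly with a low value. They report only what shows in the picture. A call takes as long as a camera call. They do not tell look-alikes from the thing itself.
- viewer.silhouettes(name, camera): "mask" (420x560 bool, what is visible of it).
- viewer.pinpoint(name, camera): "at" ([x, y, z] in mm, in the coordinates of the camera as it stood for that picture, good to about 4 mm: a listed point, or the origin of a listed thing).
The state is a dict: "t": time; "joints": joint angles; "joint_velocities": joint speeds; "joint_torque": joint torques, N m; "tcp_pos": TCP position; "tcp_rot": TCP orientation; "contact_force": force on the tool from outside, world axes, zero at the start; "wrist_torque": the same for the moment, N m; "grip_width": opening from 0.0 (shut) to 1.0 (fully open).
Only numpy, scipy, OpenCV 4.12 (cv2) and the standard library are available. Lean on these libraries where they do the work, as an engineer would, in place of code of your own. Each camera call takes 0.05 s, during which the arm holds its last target.

## Working session

There is one attempt and no reset: what is moved stays moved. The work goes in short steps, each a Python script; the robot and the scene stay as the last script left them, time stands still between calls to the robot, and variables do not carry over. Pictures are saved under pics/ and viewed, and the job is handed in when it is done.

```bash
mkdir -p pics; ls
python3 - <<'E'
from cell import robot, grip, kin, viewer
import cv2
o=robot.observe();print(o['t'],o['tcp_pos'],o['tcp_rot'],o['grip_width'])
import numpy as np
for c in ["scene","side","wrist"]:
    im=viewer.read_camera(c);cv2.imwrite(f"pics/a_{c}.png",im[:,:,::-1])
    I=viewer.camera_info(c);R=np.array(I['R']);t=np.array(I['t'])
    print(c,"cam at",(-R.T@t).round())
    for n in ["carrier","carrier_tab","carrier_hook","hanger"]:
        for d in viewer.pinpoint(n,c):
            print(n,round(d['confidence'],2),(R.T@(np.array(d['at'])-t)).round(1))
print(robot.observe()['t'])
E
```

```text
pics
0.0 [ 6.49435371e+02 -9.93310157e-02  2.13641499e+02] [ 1.20831514  1.21031518 -1.21057039] 0.9964352181492385
scene cam at [1374. -489.  714.]
carrier 0.86 [726.9 303.8   0. ]
carrier 0.74 [ 576.  -213.7    1.7]
carrier_tab 0.88 [796.5 246.1  80.8]
carrier_tab 0.71 [ 289.5 -489.6   78.8]
carrier_tab 0.62 [ 488. -233.   78.]
carrier_hook 0.84 [723.2 300.9 120.8]
carrier_hook 0.61 [ 342.6 -413.7  122.4]
carrier_hook 0.58 [ 578.  -213.9  126.4]
hanger 0.74 [652.1  95.4 186.1]
side cam at [-75. 646. 943.]
carrier 0.88 [724.3 308.    2.5]
carrier 0.72 [ 339.1 -414.2    5.8]
carrier 0.66 [ 574.2 -211.9   -3.8]
carrier_tab 0.97 [ 487.3 -237.    79.9]
carrier_tab 0.86 [791.8 247.7  77.4]
carrier_hook 0.93 [ 339.5 -415.9  124.6]
carrier_hook 0.9 [ 572.5 -211.3  124.8]
hanger 0.8 [653.8  95.5 183.7]
wrist cam at [650.  83. 384.]
carrier 0.73 [ 5.773e+02 -2.116e+02  3.000e-01]
carrier_tab 0.84 [ 490.7 -229.3   79.8]
hanger 0.96 [653.3  94.7 187.6]
0.75
```

View pics/a_scene.png

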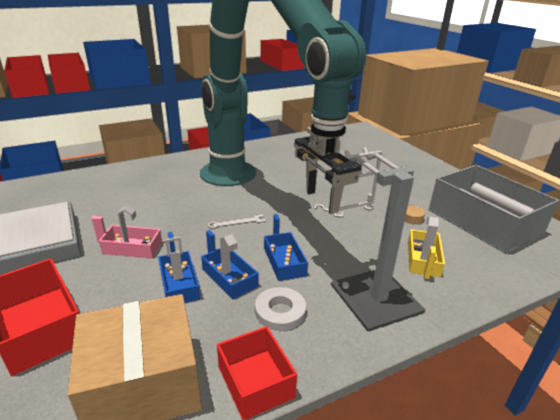

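View pics/a_side.png

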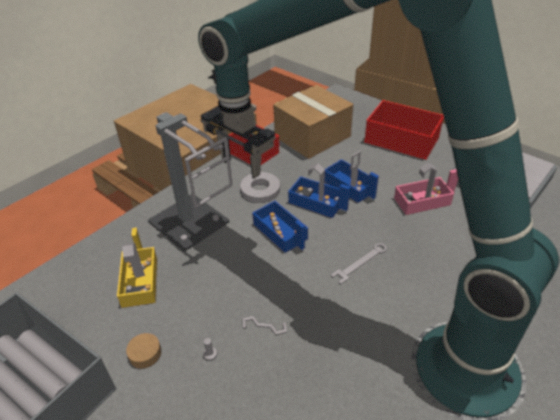

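View pics/a_wrist.png

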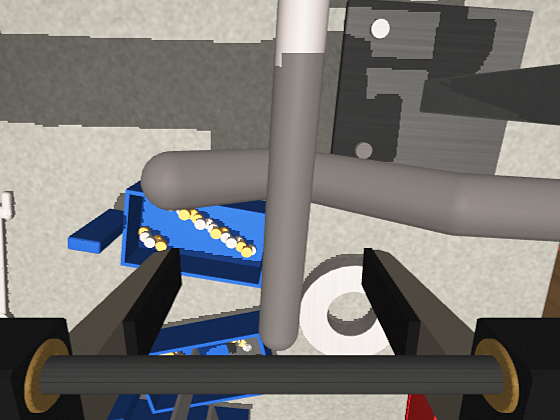

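The bin with no strap is at scene (285,250). The other two are at (180,275) and (228,265). I'll zoom in to tell the hook from the eye.

Run:
```python
from cell import robot, grip, kin, viewer
import cv2, numpy as np
a=cv2.imread('pics/a_scene.png');b=cv2.imread('pics/a_side.png')
def pj(c,X):
    I=viewer.camera_info(c);p=np.array(I['camera_matrix'])@(np.array(I['R'])@np.array(X)+I['t']);return (p[:2]/p[2]).round()
for X in [(578,-214,126),(488,-233,79),(576,-213,0),(653,95,186)]: print(X,pj("scene",X),pj("side",X))
cv2.imwrite('pics/z1.png',cv2.resize(a[200:310,150:310],(800,550),interpolation=3))
cv2.imwrite('pics/z2.png',cv2.resize(b[145:255,240:390],(750,550),interpolation=3))
cv2.imwrite('pics/z3.png',cv2.resize(b[100:260,140:300],(600,600),interpolation=3))
cv2.imwrite('pics/z4.png',cv2.resize(a[120:320,290:430],(420,600),interpolation=3))
R=cv2.Rodrigues(robot.observe()['tcp_rot'])[0];print(R.round(2))
```

```text
(578, -214, 126) [228. 238.] [316. 168.]
(488, -233, 79) [210. 237.] [345. 190.]
(576, -213, 0) [230. 277.] [315. 202.]
(653, 95, 186) [354. 204.] [213. 196.]
[[ 0.  1. -0.]
 [-0. -0. -1.]
 [-1.  0.  0.]]
```

View pics/z1.png

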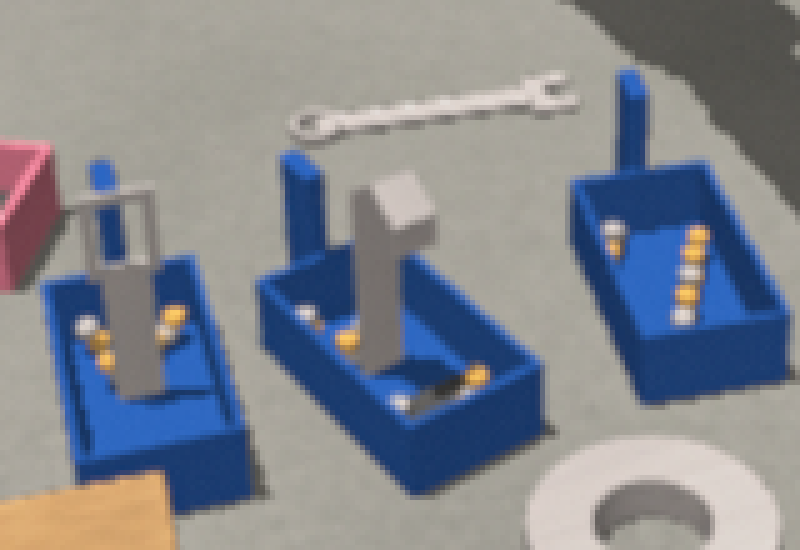

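View pics/z2.png

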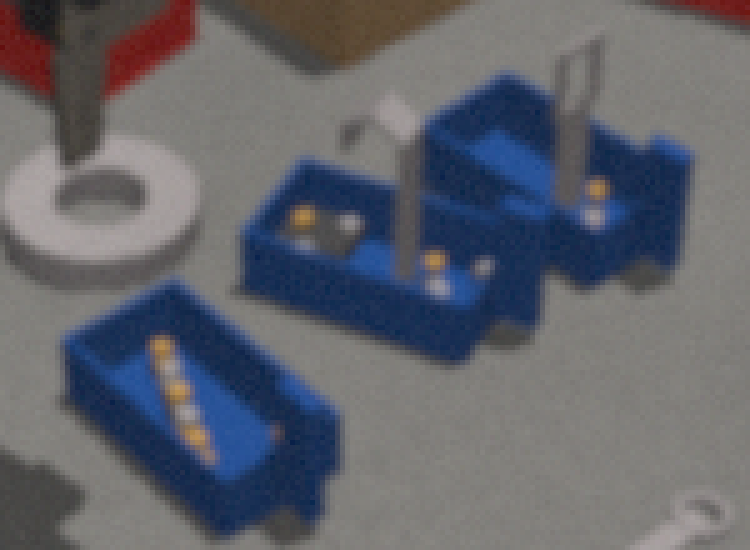

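View pics/z3.png

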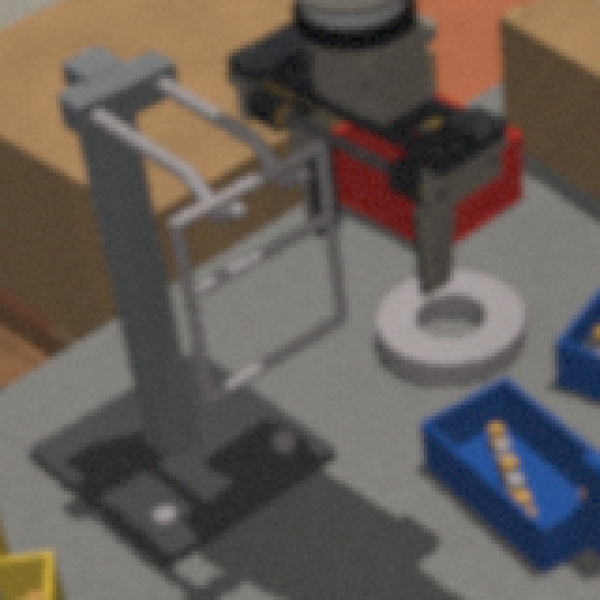

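View pics/z4.png

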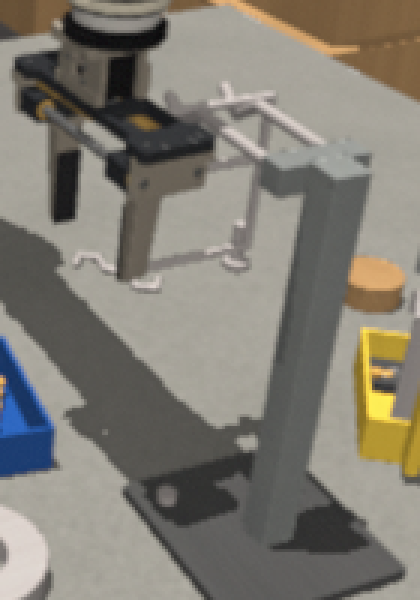

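The carrier is the middle bin, with its hook at scene (228,238) and a yaw of about 12°. Next I'll move above its tab with the jaws across y, then measure the hanger and tab again.

```bash
cat > h.py <<'E'
from cell import robot, grip, kin, viewer
import cv2, numpy as np
from scipy.spatial.transform import Rotation as Ro
def cam(c):
    I=viewer.camera_info(c);return np.array(I['camera_matrix']),np.array(I['R']),np.array(I['t'])
def pj(c,X):
    K,R,t=cam(c);p=(np.atleast_2d(X)@R.T+t)@K.T;return p[:,:2]/p[:,2:]
def onz(c,px,z):
    K,R,t=cam(c);C=-R.T@t;d=R.T@np.linalg.inv(K)@np.array([px[0],px[1],1.]);return C+d*(z-C[2])/d[2]
def shot(c,n):
    im=viewer.read_camera(c);cv2.imwrite(f'pics/{n}.png',im[:,:,::-1]);return im
def pins(c,names):
    K,R,t=cam(c)
    return {n:[(round(d['confidence'],2),(R.T@(np.array(d['at'])-t)).round(1)) for d in viewer.pinpoint(n,c)] for n in names}
def rot(yaw,s=1): # tool x down, tool y along s*carrier y
    x=np.array([0,0,-1.]);y=s*np.array([-np.sin(yaw),np.cos(yaw),0]);z=np.cross(x,y)
    return Ro.from_matrix(np.c_[x,y,z]).as_rotvec()
E
python3 - <<'E'
from h import *
print('eye tab',onz('scene',(171,233),95),'side',onz('side',(240+670/5,145+150/5),95))
yaw=np.radians(12)
for s in (1,-1):
    q=kin.ik([487,-232,200],rot(yaw,s));print(s,None if q is None else np.round(q,2))
    q=kin.ik([560,90,121],rot(0,s));print(s,None if q is None else np.round(q,2))
E
```

```text
eye tab [ 453.17965978 -324.71149176   95.        ] side [ 454.51890583 -323.80357118   95.        ]
1 [ 0.62  0.32 -0.28  1.87  0.11  0.96  2.07]
1 [ 0.06  0.48 -0.36  1.87  0.22  0.84  1.16]
-1 [ 0.11  0.3   0.33  1.91 -0.12  0.95 -0.87]
-1 [-0.43  0.45  0.27  1.9  -0.16  0.81 -1.65]
```

Run:
```python
from h import *
yaw=np.radians(12)
robot.movep([480,-232,200],rot(yaw,-1))
o=robot.observe();print(o['t'],o['tcp_pos'],o['contact_force'])
for c in ['scene','side','wrist']:
    shot(c,'b_'+c)
    for n,v in pins(c,["carrier","carrier_tab","carrier_hook","hanger"]).items():
        for k in v:print(c,n,*k)
for c in('scene','side'):
  im=cv2.imread(f'pics/b_{c}.png');p=pj(c,[653,95,240])[0].astype(int)
  cv2.imwrite(f'pics/bz_{c}.png',cv2.resize(im[p[1]-60:p[1]+60,p[0]-60:p[0]+60],(600,600),interpolation=3));print(p-60)
print(robot.observe()['t'])
```

```text
1.8583 [ 481.11817482 -230.92728614  200.17583579] [-0.31258451 -0.22187019  0.43496117]
scene carrier 0.81 [ 3.424e+02 -4.145e+02 -1.000e-01]
scene carrier 0.66 [728.8 303.9   1.5]
scene carrier 0.63 [ 574.1 -213.9    1.3]
scene carrier_tab 0.79 [ 288.2 -490.    78.6]
scene carrier_tab 0.65 [798.4 245.4  80.6]
scene carrier_tab 0.6 [ 490.1 -233.2   80.8]
scene carrier_hook 0.95 [722.8 304.3 123.6]
scene carrier_hook 0.88 [ 341.1 -410.7  121.3]
scene carrier_hook 0.85 [ 577.2 -213.   128. ]
scene hanger 0.9 [652.1  94.3 186.1]
side carrier 0.76 [ 574.8 -214.4   -1.8]
side carrier 0.75 [725.5 309.8   2.7]
side carrier 0.69 [ 338.7 -410.3    1.5]
side carrier_tab 0.86 [ 485.6 -235.    80.6]
side carrier_tab 0.8 [794.1 248.3  79.9]
side carrier_tab 0.55 [ 289.1 -487.8   81.3]
side carrier_hook 0.82 [ 575.9 -211.   125.5]
side carrier_hook 0.79 [723.  311.1 123. ]
side carrier_hook 0.67 [ 337.9 -411.2  122.3]
side carrier_hook 0.17 [ 575.4 -215.3    1.1]
side hanger 0.62 [653.8  89.8 185.8]
wrist carrier 0.97 [ 574.  -213.2    2.9]
wrist carrier 0.79 [ 334.7 -408.7   -0. ]
wrist carrier_tab 0.78 [ 490.  -228.1   80.8]
wrist carrier_hook 0.95 [ 579.  -211.7  121.3]
[296 125]
[150 118]
2.6083
```

View pics/bz_scene.png

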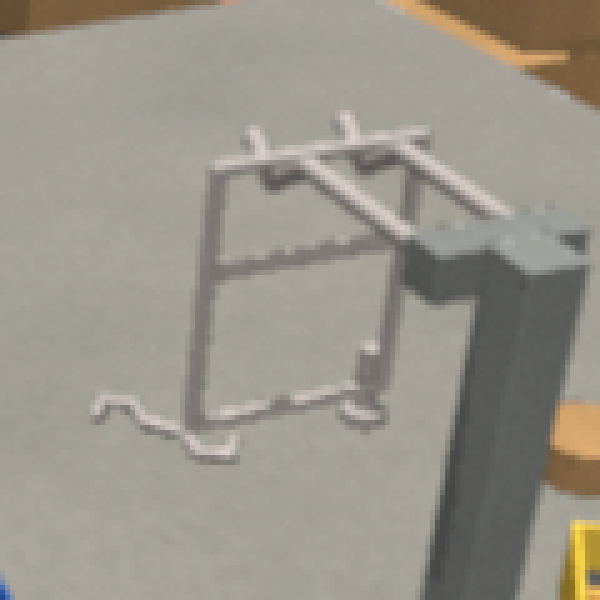

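View pics/bz_side.png

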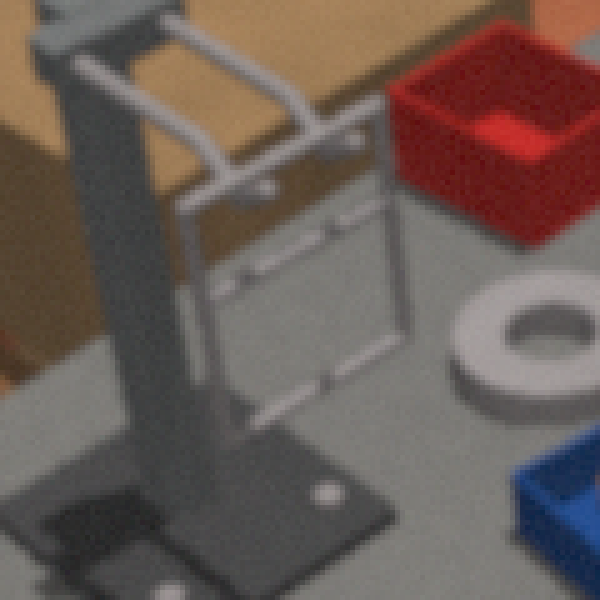

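View pics/b_wrist.png

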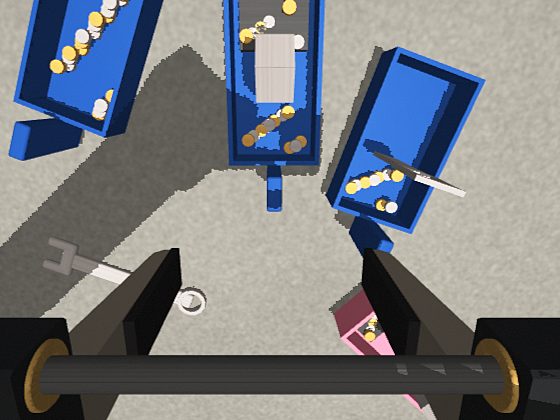

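Run:
```python
from h import *
from scipy.optimize import least_squares
# model points (x,y,z) ; image-left in scene is -y, in side image-left is +y
S=np.array([296,125]);D=np.array([150,118])
obs=[('scene',(0,-55,0),S+np.array([195,421])/5),('scene',(0,55,0),S+np.array([384,392])/5),('scene',(0,-55,136),S+np.array([214,167])/5),('scene',(0,55,136),S+np.array([424,134])/5),('scene',(0,-55,83),S+np.array([213,270])/5),
('side',(0,-55,0),D+np.array([403,340])/5),('side',(0,55,0),D+np.array([220,437])/5),('side',(0,-55,136),D+np.array([382,102])/5),('side',(0,55,136),D+np.array([187,207])/5),('side',(0,-55,83),D+np.array([390,205])/5),('side',(0,55,83),D+np.array([207,295])/5)]
def f(p):
    r=[]
    for c,m,px in obs:
        X=Ro.from_euler('z',p[3]).apply(m)+p[:3]; r.append(pj(c,X)[0]-px)
    return np.ravel(r)
s=least_squares(f,[653,94,185,0]);print(s.x,np.degrees(s.x[3]),f(s.x).reshape(-1,2).round(1))
print('tab wrist',onz('wrist',(274,167),95),onz('wrist',(274,178),95))
a=[onz('wrist',p,45)for p in((231,10),(229,160),(324,10),(320,160))]
for i in(0,2):d=a[i]-a[i+1];print(np.degrees(np.arctan2(d[1],d[0])))
print(pj('wrist',[[575.5,-213,135],[488.5,-232.5,95]]))
```

```text
[ 6.55673784e+02  9.21210281e+01  1.84007209e+02 -9.23926750e-02] -5.293710337248998 [[-1.5  0.3]
 [-0.6 -1.3]
 [ 0.2  0. ]
 [-0.4  0.4]
 [-1.8  0.2]
 [ 0.4 -1. ]
 [ 0.8  0.4]
 [-1.   0.8]
 [-1.6 -0.1]
 [-0.3 -1.1]
 [-1.9  1.3]]
tab wrist [ 510.913136   -225.73649119   95.        ] [ 502.66046713 -227.50992995   95.        ]
9.355073263310953
12.666143518032785
[[276.3454732   70.07411833]
 [276.46818452 196.94376661]]
```

The hanger is at about (654,93,185) with a yaw of about −5°. The wrist image confirms the tab position and a yaw of about 12°. Now the grasp.

Run:
```python
from h import *
yaw=np.radians(12)
r=rot(yaw,-1)
grip(0.75)
robot.servo_line([488.5,-232.5,130],150,r)
robot.servo_line([488.5,-232.5,61],100,r)
o=robot.observe();print(o['t'],o['tcp_pos'],o['contact_force'])
grip(0.0,50)
o=robot.observe();print(o['t'],o['grip_width']*92,o['tcp_pos'],o['contact_force'],o['wrist_torque'])
robot.servo_line([488.5,-232.5,120],80,r)
o=robot.observe();print(o['t'],o['grip_width']*92,o['tcp_pos'],o['contact_force'],o['wrist_torque'])
shot('side','c_side');shot('wrist','c_wrist')
```

```text
4.5833 [ 488.93885277 -232.73932351   61.48892803] [ 0.58939696 -0.44590701  0.22134165]
5.475 11.699072268645686 [ 488.48617366 -232.45289421   60.97386585] [0.2601141  0.3537922  0.52044472] [ 0.06578638  0.1162963  -0.0183871 ]
6.3667 12.041295364564135 [ 488.20352145 -232.25449767  119.68300756] [ 0.21980877 -0.02056118 -1.47428533] [0.02850072 0.2063662  0.00670796]
```

View pics/c_side.png

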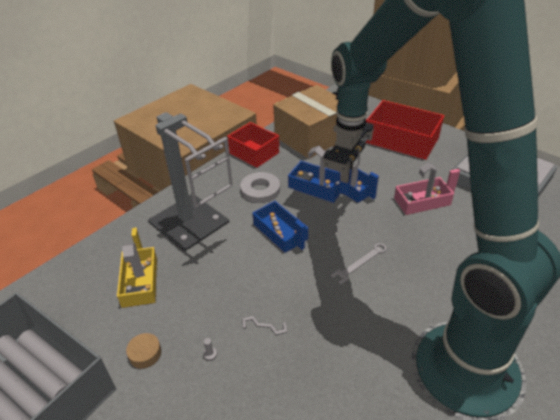

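View pics/c_wrist.png

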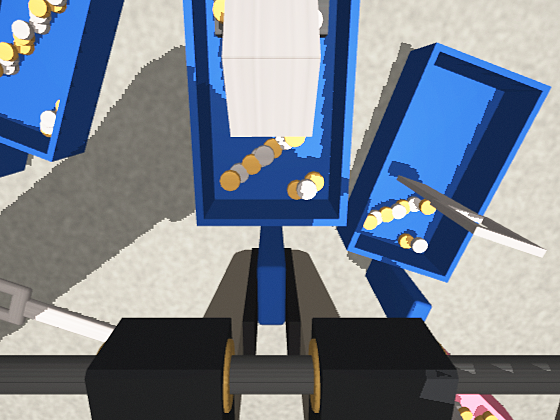

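Run:
```python
from h import *
H=np.array([654.5,93,185]);yh=np.radians(-5.3);u=np.array([np.cos(yh),np.sin(yh),0])
r=rot(yh,-1)
robot.servo_line([470,-228,205],150)
p=H+u*(-190);robot.servo_line([p[0]-12,p[1],205],170,r)
robot.servo_line([p[0],p[1],169],120,r)
robot.hold(0.3)
o=robot.observe();print(o['t'],o['grip_width']*92,o['tcp_pos'],o['contact_force'],o['wrist_torque'])
tp=o['tcp_pos']
print('expected hook',tp+u*90+[0,0,64])
for c in ['scene','side','wrist']:
    shot(c,'d_'+c)
    for n,v in pins(c,["carrier","carrier_hook","hanger"]).items():
        for k in v:print(c,n,*k)
for c in('scene','side'):
  im=cv2.imread(f'pics/d_{c}.png');q=pj(c,[600,95,210])[0].astype(int)
  cv2.imwrite(f'pics/dz_{c}.png',cv2.resize(im[q[1]-75:q[1]+75,q[0]-75:q[0]+75],(600,600),interpolation=3));print(q-75)
```

```text
10.1083 11.76179534336902 [465.52304633 110.671257   169.58202364] [-0.8643994  -0.29237878 -1.64412006] [ 0.04489325  0.25420638 -0.00182235]
expected hook [555.13826917 102.35790413 233.58202364]
scene carrier 0.75 [728.2 303.5   1.6]
scene carrier 0.46 [466.3 111.7 190. ]
scene carrier_hook 0.77 [554.4  99.6 234.7]
scene carrier_hook 0.69 [ 339.  -417.8  122.3]
scene carrier_hook 0.64 [725.1 303.  117.7]
side carrier 0.72 [725.2 308.1   1.7]
side carrier 0.61 [554.2 101.5 107.3]
side carrier_hook 0.77 [724.  307.9 123.4]
side carrier_hook 0.76 [ 338.2 -412.1  121.5]
side carrier_hook 0.7 [551.8 105.7 234.5]
side carrier_hook 0.16 [461.9 106.3 187.2]
side hanger 0.89 [653.5  91.  188. ]
wrist carrier 0.71 [551.1 102.3 108.4]
wrist carrier_hook 0.83 [559.7 105.7 230.6]
[267 111]
[152 122]
```

View pics/dz_scene.png

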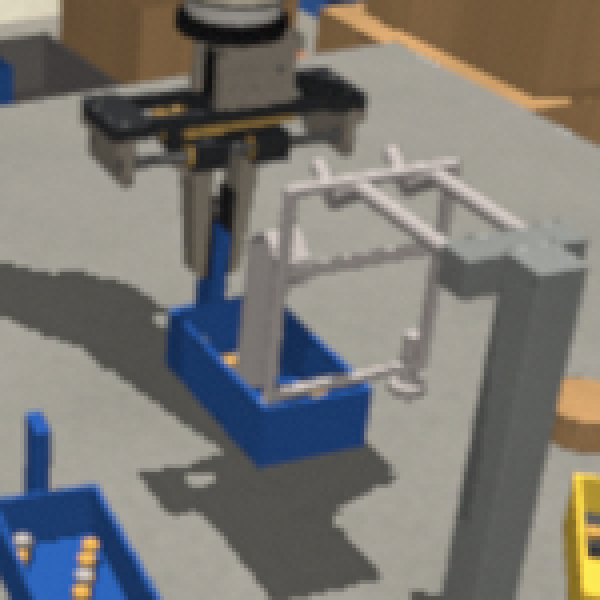

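View pics/dz_side.png

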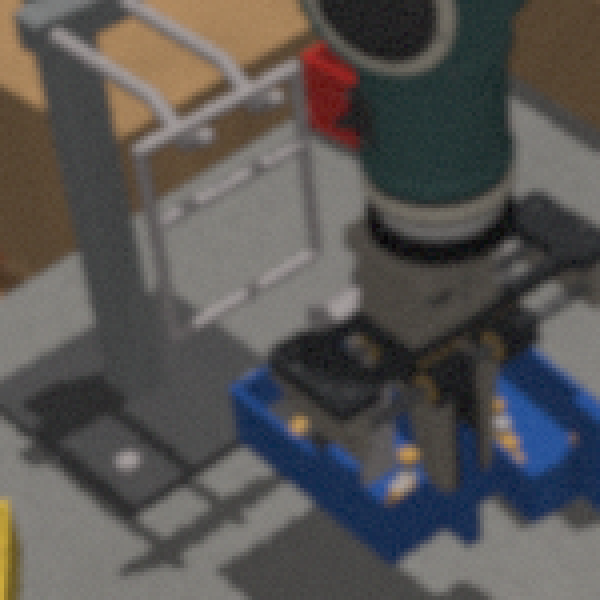

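View pics/d_wrist.png

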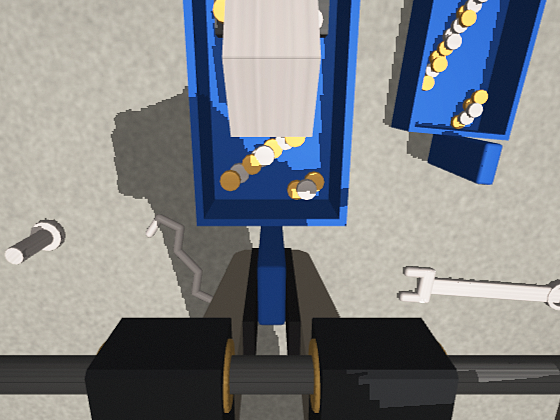

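The bin is held level and unslipped, and its hook is at (555,102,234) as predicted. Next I'll advance through the loop with force checks.

Run:
```python
from h import *
H=np.array([654.5,93,185]);yh=np.radians(-5.3);u=np.array([np.cos(yh),np.sin(yh),0])
f0=np.array(robot.observe()['contact_force'])
for d in (-150,-120,-105,-90.5):
    p=H+u*d;robot.servo_line([p[0],p[1],169],90)
    o=robot.observe();f=np.array(o['contact_force'])-f0;print(d,o['t'],f.round(2))
    if np.linalg.norm(f)>4: print('STOP');break
robot.hold(0.2)
o=robot.observe();print(o['tcp_pos'],o['contact_force'],o['wrist_torque'])
for c in ['scene','side']:
    shot(c,'e_'+c)
    for n,v in pins(c,["carrier_hook","hanger"]).items():
        for k in v:print(c,n,*k)
for c in('scene','side'):
  im=cv2.imread(f'pics/e_{c}.png');q=pj(c,[640,95,220])[0].astype(int)
  cv2.imwrite(f'pics/ez_{c}.png',cv2.resize(im[q[1]-50:q[1]+50,q[0]-50:q[0]+50],(600,600),interpolation=3));print(q-50)
```

```text
-150 11.3 [-1.72  0.53  0.4 ]
-120 11.7833 [-1.27 -0.08 -0.28]
-105 12.1 [-1.34 -0.51  0.23]
-90.5 12.4083 [-0.55  0.7  -0.39]
[563.86092624 101.45580144 168.95418044] [-0.54826198 -0.37388476 -0.35537672] [0.05568306 0.24320411 0.03208986]
scene carrier_hook 0.93 [651.9  91.8 233.6]
scene carrier_hook 0.85 [725.3 302.1 122.3]
scene carrier_hook 0.82 [ 341.  -411.5  123.4]
scene hanger 0.91 [652.6  89.2 183.9]
scene hanger 0.62 [651.3  88.6 233.7]
side carrier_hook 0.95 [651.9  95.2 235. ]
side carrier_hook 0.8 [724.1 309.1 122.6]
side carrier_hook 0.66 [ 339.5 -411.8  125.6]
[302 140]
[165 136]
```

View pics/ez_scene.png

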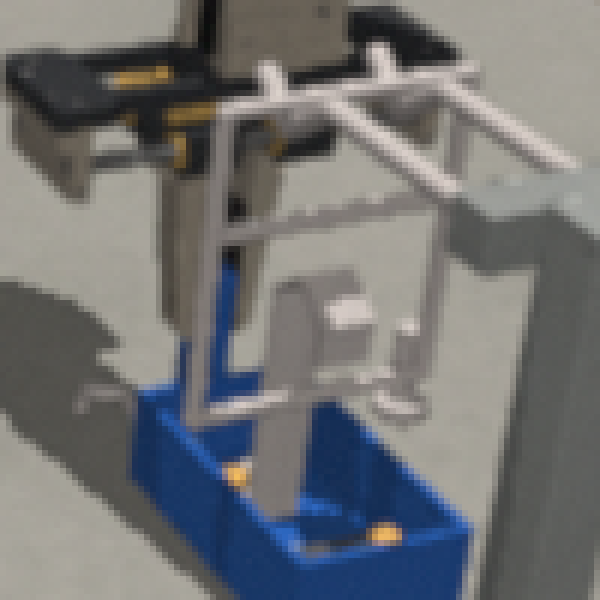

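View pics/ez_side.png

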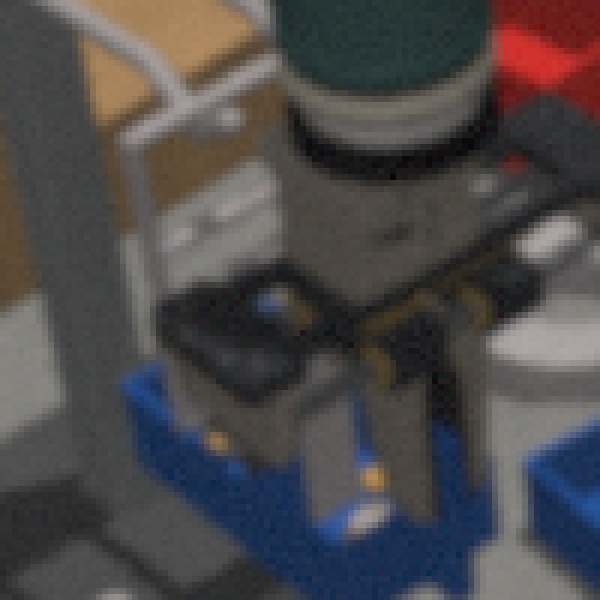

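Run:
```python
import cv2
im=cv2.imread('pics/e_scene.png')[182:215,330:380]
im=cv2.convertScaleAbs(im,alpha=1.6,beta=-60)
cv2.imwrite('pics/ezz.png',cv2.resize(im,(800,528),interpolation=0))
```

```text
(no output)
```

View pics/ezz.png

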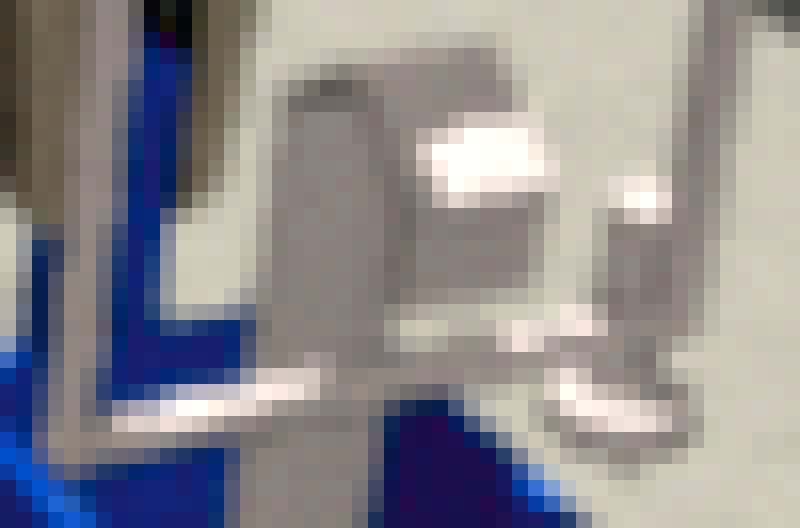

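The bar highlight at about (350,206) in the scene image crosses in front of the strap, and the hook tip is beyond the bar. I'll lower it now, watching the force.

Run:
```python
from h import *
p=robot.observe()['tcp_pos'];H=np.array([654.5,93,185]);yh=np.radians(-5.3);u=np.array([np.cos(yh),np.sin(yh),0]);q=H+u*(-90)
def F(n=8):
    a=[]
    for _ in range(n):
        o=robot.observe();a.append(np.r_[o['contact_force'],o['wrist_torque']]);robot.hold(0.02)
    return np.mean(a,0)
f0=F();print(f0.round(2))
for z in (145,134,128,125,123,121,119.5,118):
    robot.servo_line([q[0],q[1],z],60)
    f=F();print(z,round(robot.observe()['t'],2),f.round(2))
    if np.linalg.norm(f[:2]-f0[:2])>5 or f[2]-f0[2]>2.0: print('STOP');break
for c in ['scene','side']:
    shot(c,'f_'+c)
    for n,v in pins(c,["carrier_hook","hanger"]).items():
        for k in v:print(c,n,*k)
im=cv2.imread(f'pics/f_scene.png');w=pj('scene',[640,95,200])[0].astype(int)
cv2.imwrite(f'pics/fz_scene.png',cv2.resize(im[w[1]-50:w[1]+50,w[0]-50:w[0]+50],(600,600),interpolation=3))
```

```text
[-0.36  0.08 -1.18  0.06  0.22 -0.01]
145 13.72 [-0.07 -0.01 -1.28  0.1   0.19  0.02]
134 14.19 [ 0.26 -0.05 -1.05  0.09  0.18 -0.  ]
128 14.57 [-0.07  0.07 -1.19  0.11  0.21 -0.01]
125 14.96 [ 0.22  0.23 -1.42  0.09  0.2   0.02]
123 15.34 [ 0.28 -0.05 -1.28  0.08  0.21  0.01]
121 15.72 [-0.06  0.07 -0.95  0.1   0.18 -0.01]
119.5 16.11 [-0.1  -0.29  4.02  0.01 -0.25  0.01]
STOP
scene carrier_hook 0.94 [720.5 303.5 117.4]
scene carrier_hook 0.83 [ 341.6 -413.5  122.4]
scene carrier_hook 0.7 [655.   92.8 185.9]
scene hanger 0.56 [655.5  93.  188. ]
side carrier_hook 0.89 [ 337.4 -413.9  124.1]
side carrier_hook 0.88 [654.   94.9 184.1]
side carrier_hook 0.71 [721.3 308.3 122.9]
```

View pics/fz_scene.png

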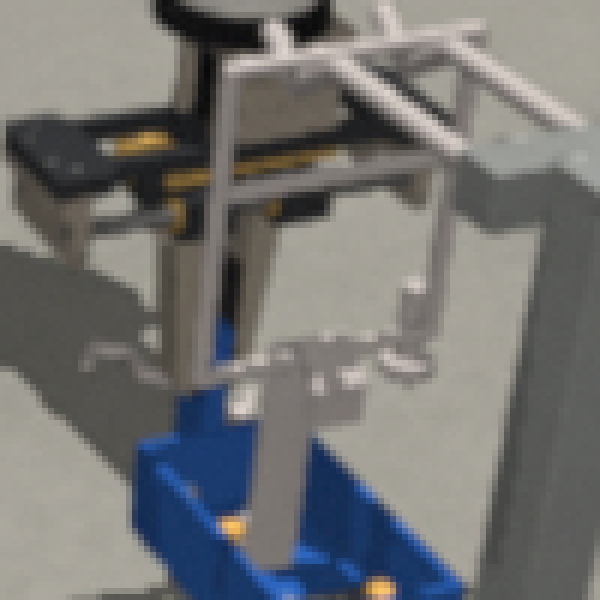

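The hook is seated at a TCP height of about 120.5. I'll ease the load to roughly the bin's weight, then release in small steps.

Run:
```python
from h import *
H=np.array([654.5,93,185]);yh=np.radians(-5.3);u=np.array([np.cos(yh),np.sin(yh),0]);q=H+u*(-90)
def F(n=6):
    a=[]
    for _ in range(n):
        a.append(np.r_[robot.observe()['contact_force']]);robot.hold(0.02)
    return np.mean(a,0)
for z in (120.1,120.5):
    robot.servo_line([q[0],q[1],z],20);f=F();print(z,f.round(2))
    if f[2]<1:break
grip(0.128,3);print(F().round(2),robot.observe()['grip_width']*92)
for g in (0.16,0.2,0.3,0.45):
    grip(g);robot.hold(0.1)
robot.hold(0.5)
o=robot.observe();print(o['t'],o['grip_width'],F().round(2))
shot('scene','g_scene');shot('wrist','g_wrist');shot('side','g_side')
for c in('scene',):
  im=cv2.imread(f'pics/g_{c}.png');w=pj(c,[620,95,180])[0].astype(int)
  cv2.imwrite(f'pics/gz_{c}.png',cv2.resize(im[w[1]-60:w[1]+60,w[0]-60:w[0]+60],(600,600),interpolation=3))
```

```text
120.1 [-0.17 -0.18  4.8 ]
120.5 [ 0.2  -0.06  3.65]
[ 0.   -0.42  0.22] 12.174152989516166
19.5833 0.4511301442901177 [-0.15  0.12  0.3 ]
```

View pics/gz_scene.png

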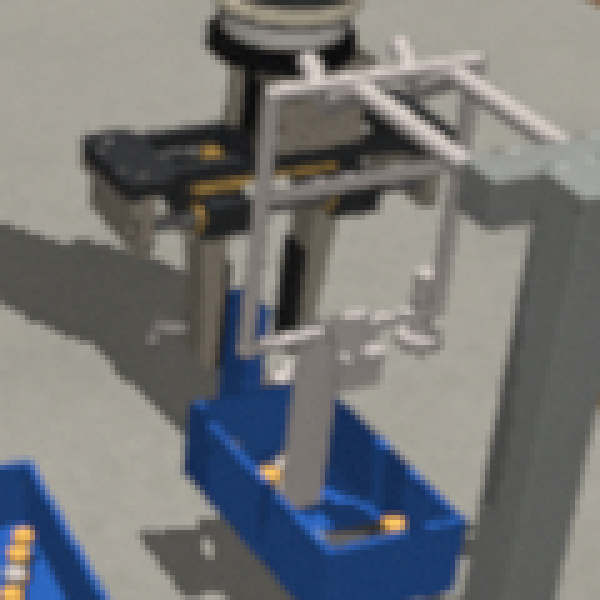

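View pics/g_wrist.png

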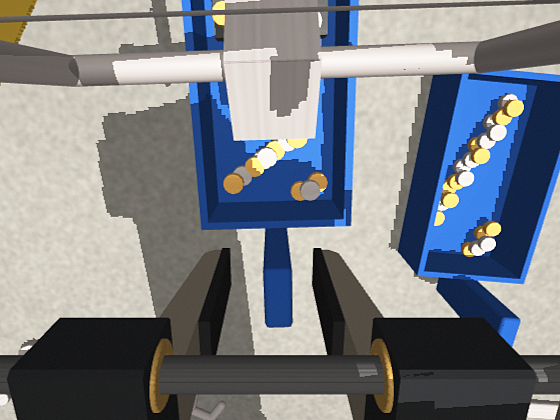

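The bin hangs level, with its tab free between the open fingers. I'll back the arm straight out and check.

Run:
```python
from h import *
H=np.array([654.5,93,185]);yh=np.radians(-5.3);u=np.array([np.cos(yh),np.sin(yh),0])
p=robot.observe()['tcp_pos']
a=p-u*50;robot.servo_line([a[0],a[1],p[2]],60)
a=p-u*110;robot.servo_line([a[0],a[1],p[2]+30],120)
robot.servo_line([a[0],a[1]-20,300],150)
robot.hold(2)
for k in range(3):
    o=robot.observe();print(o['t'],o['contact_force'])
    for c in ['scene','side']:
        im=shot(c,f'h{k}_'+c)
        for n,v in pins(c,["carrier","carrier_hook","carrier_tab","hanger"]).items():
            for z in v:
                if 500<z[1][0]<700 and z[1][1]>0:print(c,n,*z)
    robot.hold(0.4)
for c in('scene','side'):
  a=cv2.imread(f'pics/h0_{c}.png').astype(int);b=cv2.imread(f'pics/h2_{c}.png');w=pj(c,[620,95,180])[0].astype(int)
  print(c,'diff',(np.abs(a-b).max(2)>40).sum())
  cv2.imwrite(f'pics/hz_{c}.png',cv2.resize(b[w[1]-70:w[1]+70,w[0]-70:w[0]+70],(600,600),interpolation=3))
```

```text
24.6833 [-0.39818572 -0.64641581  0.08023373]
scene carrier 0.7 [649.   93.6  59.7]
scene carrier_hook 0.59 [653.9  90.2 189.8]
scene carrier_tab 0.94 [567.3  98.9 139.9]
scene hanger 0.83 [655.6  91.5 184.1]
side carrier 0.97 [652.7  92.5  60.5]
side carrier_hook 0.66 [651.7  93.  185.6]
side carrier_tab 0.67 [561.9  94.5 139.5]
side carrier_tab 0.42 [651.3  95.7 186.8]
side hanger 0.62 [652.3  92.4 187.5]
25.5833 [ 0.40071375 -0.77485141  0.18717249]
scene carrier 0.9 [653.7  91.5  60.4]
scene carrier_hook 0.62 [656.7  93.3 185.7]
scene carrier_tab 0.81 [566.8  96.8 138.5]
scene carrier_tab 0.38 [651.6  87.8 187.1]
scene hanger 0.87 [654.3  94.9 183.6]
side carrier 0.95 [652.3  94.8  60.5]
side carrier_hook 0.62 [649.9  97.  183.9]
side carrier_tab 0.66 [562.5  95.1 141.6]
side hanger 0.56 [653.3  88.7 186.9]
26.4833 [ 0.19282055 -0.51546758 -0.3451523 ]
scene carrier 0.63 [651.2  93.5  59.6]
scene carrier_hook 0.88 [653.6  88.6 188.7]
scene carrier_tab 0.57 [565.9  99.3 136.7]
scene hanger 0.96 [654.9  94.  186.7]
side carrier 0.75 [652.6  90.1  57.6]
side carrier_hook 0.58 [650.4  93.7 187.3]
side carrier_tab 0.77 [563.   94.6 139.5]
side hanger 0.91 [655.9  92.5 186.1]
side hanger 0.55 [561.6  97.9 140.8]
side hanger 0.27 [652.7  92.8  58.3]
scene diff 2
side diff 0
```

View pics/hz_scene.png

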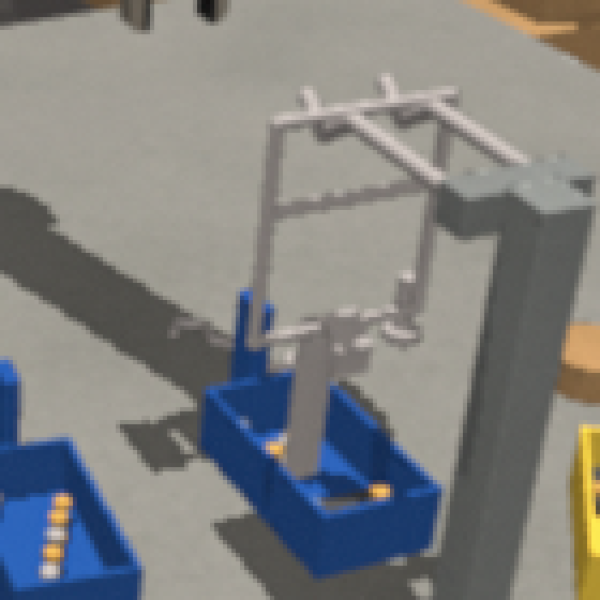

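View pics/hz_side.png

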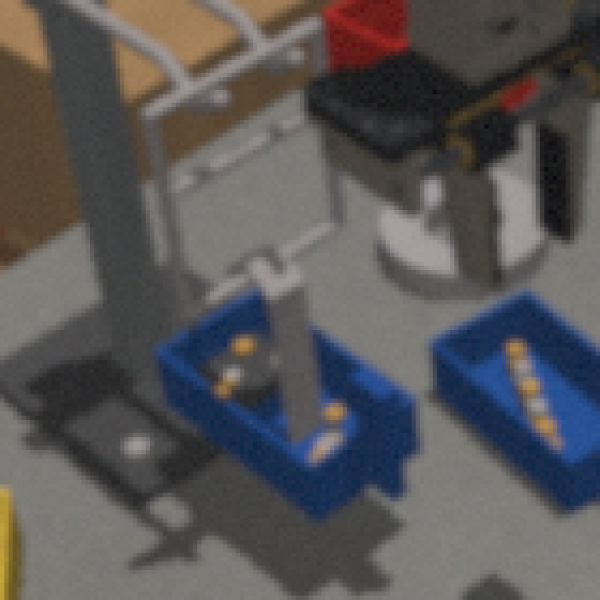

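The bin hangs level and still with its hook over the bottom bar. The frame is on both prongs and the robot is clear, so I'm handing in.

```bash
python3 -c "
from cell import robot
robot.job_done();print(robot.observe()['t'])"
```

```text
the job is handed in; nothing more can be done
the job is handed in; nothing more can be done
```

The blue bin with the open hook is hanging by that hook on the bottom bar of the frame, and the job is handed in. I gripped it by its tab, passed the hook tip through the lower loop and lowered it until the bar took the weight. Then I released it in small steps and backed the arm out, with no unexpected forces.

**Last checks, at about 26.5 s of the 48 s allowed:**
- **Bin:** its underside is about 60 mm above the bench, and the hook seat is at about (653, 93, 186), on the bar. The tab is at 139 mm against an expected 140, so the bin hangs level.
- **Frame:** it is still on both prongs.
- **Stillness:** pictures taken over about 2 s show essentially no change.
- **Robot:** the arm is clear of everything.

The lowering stopped at about 4–5 N, a little more than the bin's own weight, before I let go. No check failed; single network readings scattered by a few mm, and there were some false detections.

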